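# Lay out the cold-prep station

### The arm

A 6-joint arm with a two-finger parallel gripper is mounted at the origin on a cart in front of the work surface, level with it; the furniture and walls round the work are solid. World frame = base frame: x ahead of the robot, y to its left, z up, the work surface at z = 0. Lengths are in mm, angles in rad, forces in N, time in s.
With the tool pointing down it reaches from about 275 to 750 mm from the base axis. Payload 10.2 kg.
Tool frame: the origin (TCP) lies at the very end of the fingers, on their centre line; the grasp point (between the pads) lies ctrl.grip_depth behind it (ctrl.grip_depth is the distance from the TCP to the grasp point, in mm); z points along the fingers, y is the direction in which the jaws open and shut (so a half turn about z gives the same grasp; the last joint's range is limited). The gripper opens to 85 mm and grips with 20 to 120 N. Pads are 22 mm wide; open, the fingers measure 114 mm over their backs; the gripper's body (76 mm by 85 mm) begins 54 mm behind the grasp point. The pads swing forward as they close: fully open they stand 13 mm farther back than shut.
Start: joints at [-0.902, 0.313, 1.498, -0, 1.331, -0.223], TCP at [408.552, -329.722, 231.294] pointing down, gripper open.
Joint ranges: [-2.94, 2.94], [-0.97, 2.17], [0.19, 2.56], [-1.23, 4.37], [0.02, 3.11], [-2.88, 2.88]. Speed limits (rad/s): [2.39, 2.39, 3.01, 3.14, 3.14, 3.14].

### API

Orientations are given as a unit quaternion [w, x, y, z].
In Python, from rig import telemetry, eyes, ctrl, nets gives the robot as it stands. The module is installed in compiled form; this text tells all that it offers.
- The arm moves only by the tool drive_tool, never from a script. Its argument "series" is text: rows parted by semicolons, each of 7 numbers parted by spaces: the shift along the tool's x, y, z normalised to -1 to 1, where 1 is 0.12 m, then the turn, a rotation vector about the tool's x, y, z normalised to -1 to 1, where 1 is 0.5 rad, then the opening, from 0 (shut) to 1 (fully open). In form: tx ty tz wx wy wz hand; .... A call has 1 to 20 rows; each row is the pose to reach, as a shift and turn from the pose measured when the call began, along the tool's axes at that moment; what a row does not reach only later rows make up. A row lasts 1/10 s, in which the tool goes at most 50 mm and 8.59 degrees, less where a joint would pass 70% of its speed; a pose out of reach is approached as far as the arm can. A call with a number of a shift or a turn outside -1 to 1 is refused whole. A call with a gripper value outside its range is refused whole. The fingers move at their own pace and stop on an object; "newtons" is the grip in N (left out, the last holds). Time passes only in rows, so rows that repeat a pose let the fingers close. It gives the time, the measured TCP pose, the force and the opening at its end, in the units of the state.
- telemetry.sense(): the state, without advancing time (a new reading comes with each control period).
- eyes.capture(name): name is "side" or "top"; returns a dict with "frame" (384x512x3 uint8, red, green, blue), "fx", "fy", "cx", "cy" (pixels), "view" (4x4, takes a point from world to camera coordinates). Camera axes: x right, y up, looking along -z (the intrinsics and any distortion apply to the point x, -y, -z); pixel columns grow to the right and rows downward; lengths in mm; the calibration is good to about 2 mm. A picture is of the moment at which its call begins. There is no depth.
- ctrl.finish_job(): hands the job in, once; it reports no verdict.
Trained networks look in a picture, given as the dict that the camera call returned (one of the last four; its "shot" number tells which), for a name from the list of things; names that differ only in an ending like _2 or _b are one class to them, and where a whole thing is asked for, a point or a joint stands for the part that bears it (a point fixed in the world has none). Each returns a list of dicts, best first, with "confidence" (0 to 1); they miss things now and then, are a little off and sometimes report something else, mostly with a low value. They report only what shows in the picture. A call takes as long as a camera call. They do not tell look-alikes from the thing itself.
- nets.spot_in(name, picture): "rect" ([left, top, right, bottom] in pixels, round what is visible of it).
The state is a dict: "time_s": time; "joints": joint angles; "dq": joint speeds; "tau": joint torques, N m; "eef_pos": TCP position; "ee_rot": TCP orientation; "force": force on the tool from outside, world axes, zero at the start; "wrist_torque": the same for the moment, N m; "grip_width": opening from 0.0 (shut) to 1.0 (fully open).
Only numpy, scipy, OpenCV 4.12 (cv2) and the standard library are available. Lean on these libraries where they do the work, as an engineer would, in place of code of your own. Each camera call takes 0.05 s, during which the arm holds its last target. There are 200 camera calls.

### The job

Set out the cold-prep station round the tip box and the cryo box, which stay where they are: lay the slide mailer flat on the middle of the cryo box, and put the cold block to the right of the tip box (as the robot sees it), level with the tip box's middle, one short end squarely facing it across a gap of about 20 mm. Stand the smaller bottle upright on the middle of the block, and the larger bottle upright on the bench beside the block, level with the block's middle, on the long side towards the cryo box's end of the station, about 45 mm clear of the block. Do not disturb the screw-cap tube and the thin flat case standing by.

Things in the scene. Friction and masses are not known exactly. Their poses are not given: they have to be found in the camera images.
- tip_box: Pipette-tip box, pale body with clear closed lid, fixed to the bench: 66 (x) x 118 (y) x 74 mm high. Origin at the centre of its underside; its long side (y) points towards the robot, its x to the robot's left, both within 0.15 rad, z up. It and the cryo box stand one nearer to and one farther from the robot, and swap from start to start.
- cryo_box: Square cryo box with a flat closed top that carries a grid label, fixed to the bench: 68 x 68 x 50 mm high. Origin at the centre of its underside (its top is 50 mm above), x away from the robot (within 0.15 rad), y left, z up. It stands beyond the tip box or nearer than it.
- cold_block_center (a point): Centre of the loose metal cold block, a plain whitish flat-topped block 45 (x) x 65 (y) x 25 mm high (centre 12.5 mm above its underside), 0.13 to 0.25 kg; z up, y along its long side. Grasp it across the 45 mm side. A half turn makes no difference.
- slide_mailer_center (a point): Centre of the loose slide mailer, a narrow closed box 30 (x) x 85 (y) x 34 mm high (centre 17 mm above its underside), about 0.05 kg; z up, y along its long side. It starts on the bench to the right of the cryo box, so near the place for the larger bottle that it may be in the way there until it is moved. Grasp it across the 30 mm side.
- small_bottle_center (a point): Centre of the smaller loose bottle, round, 36 mm diameter, 75 mm high with its narrow cap (centre 37.5 mm above its underside); the straight body reaches up to about 50 mm, the cap (21 mm diameter) from there to the top. About 0.06 kg, stands upright, z up.
- large_bottle_center (a point): Centre of the larger loose bottle, round, 44 mm diameter, 90 mm high with its narrow cap (centre 45 mm above its underside); the straight body reaches up to about 60 mm, the cap (26 mm diameter) from there to the top. About 0.1 kg, stands upright, z up.
- supply_mat: Thin grey mat, fixed, 210 (x) x 215 (y) x 5 mm; origin at the centre of its underside. The block and both bottles start on it. Left of it, between it and the station, is a black instrument box 155 mm high, behind it a screen (face at about x = 0.56), left of the station a tall black machine (from y = 0.48): keep clear, and cross over the box close to the robot.
- screw_tube_center (a point): Bystander: centre of a loose upright tube with a screw cap, 34 mm diameter, 117 mm high, far behind the work. Leave it alone.
- flat_case_center (a point): Bystander: centre of a loose flat case, 55 (x) x 85 (y) x 18 mm, lying in front of the nearer box. Leave it alone.
There are look-alikes about, which are no part of the job. What is shaped like the part that bears cold_block_center but purple is not meant.

How it is judged:
By the outcome, as a careful person would: the job done as asked, in the order asked, and still so for the second after the job is handed in, with the robot touching nothing.
It also fails if it takes over 125 s, if anything falls off the work surface, if the arm or the gripper's body presses on something with over 40 N, if the wrist force passes 120 N, or if a joint passes its speed limit or range.

## Working session

There is one attempt and no reset: what is moved stays moved. The work goes in short steps, Python scripts to look and compute and a tool call to move; the robot and the scene stay as the last step left them, time stands still between calls to the robot, and variables do not carry over. Pictures are saved under pics/ and viewed, about 12 in all and at most 16, crops included, and the job is handed in when it is done.

Besides the shell and the picture viewer there is one more tool, called after "Call:" as name(argument=value, ...) on one line, values as JSON. drive_tool: Moves the arm, as the interface text tells. Scaled input: -1 to 1 covers 0.12 m each way for a shift and 0.5 rad each way for a turn. Its arguments: {"type":"object","properties":{"series":{"type":"string"},"newtons":{"type":"number"}},"required":["series"]}

```bash
mkdir -p pics; cat > h.py <<'E'
import numpy as np, cv2
from rig import telemetry, eyes, ctrl, nets
E
python3 - <<'E'
from h import *
for n in ("side","top"):
    p=eyes.capture(n); cv2.imwrite(f"pics/{n}0.png",cv2.cvtColor(p["frame"],cv2.COLOR_RGB2BGR))
    print(n,[k for k in p],p["fx"],p["fy"],p["cx"],p["cy"],{k:v for k,v in p.items() if k not in("frame","view")}); print(np.round(p["view"],4).tolist())
    for t in "tip_box cryo_box cold_block_center slide_mailer_center small_bottle_center large_bottle_center supply_mat screw_tube_center flat_case_center".split():
        print(t,[(np.round(d["rect"]).astype(int).tolist(),round(d["confidence"],2)) for d in nets.spot_in(t,p)][:4])
s=telemetry.sense(); print(s, ctrl.grip_depth)
E
```

```text
side ['frame', 'fx', 'fy', 'cx', 'cy', 'view', 'shot'] 411.537608808943 411.537608808943 254.59219626931124 190.9837672706751 {'fx': 411.537608808943, 'fy': 411.537608808943, 'cx': 254.59219626931124, 'cy': 190.9837672706751, 'shot': 1}
[[0.9129, -0.4081, 0.0073, -544.419], [0.2757, 0.6296, 0.7263, -102.5788], [-0.301, -0.6611, 0.6873, -1385.4534], [0.0, 0.0, 0.0, 1.0]]
tip_box [([179, 130, 203, 146], 0.79)]
cryo_box [([213, 235, 228, 260], 0.41)]
cold_block_center [([212, 235, 230, 259], 0.81), ([242, 303, 275, 324], 0.7), ([193, 228, 279, 302], 0.24)]
slide_mailer_center []
small_bottle_center [([251, 247, 264, 270], 0.68)]
large_bottle_center [([241, 219, 250, 247], 0.81)]
supply_mat [([196, 225, 285, 299], 0.91)]
screw_tube_center [([276, 116, 285, 144], 0.58)]
flat_case_center [([146, 143, 161, 151], 0.53)]
top ['frame', 'fx', 'fy', 'cx', 'cy', 'view', 'shot'] 359.78995968521036 359.78995968521036 253.86126432399445 190.29915760487566 {'fx': 359.78995968521036, 'fy': 359.78995968521036, 'cx': 253.86126432399445, 'cy': 190.29915760487566, 'shot': 2}
[[-0.002, -1.0, 0.0002, -142.0
[... 462 characters left out ...]
.56)]
{'time_s': 1.0, 'joints': array([-9.02385781e-01,  3.12916591e-01,  1.49768435e+00, -9.12566461e-06,
        1.33103391e+00, -2.23392400e-01]), 'dq': array([-0.0006844 ,  0.00045032,  0.0016726 , -0.00122999,  0.00161711,
       -0.00059685]), 'tau': array([ 7.01981062e-04, -4.12164724e+01, -2.59900922e+01, -1.45796698e-04,
        5.54165817e-04,  6.56095040e-06]), 'eef_pos': array([ 408.55328353, -329.7160755 ,  231.29158019]), 'ee_rot': array([-1.96005143e-05,  9.02221785e-01,  4.31272362e-01, -8.97904199e-06]), 'force': array([-0.12590646, -0.68357367, -0.54376842]), 'wrist_torque': array([ 0.02163325,  0.02721697, -0.0113949 ]), 'grip_width': 0.9980028731671302} 18.700000000000003
```

```bash
python3 - <<'E'
import cv2
a=cv2.imread("pics/top0.png")[90:300,90:420]; cv2.imwrite("pics/t0.png",cv2.resize(a,(792,504),interpolation=cv2.INTER_CUBIC))
a=cv2.imread("pics/side0.png")[90:340,120:320]; cv2.imwrite("pics/s0.png",cv2.resize(a,(480,600),interpolation=cv2.INTER_CUBIC))
E
```

```text
(no output)
```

View pics/t0.png

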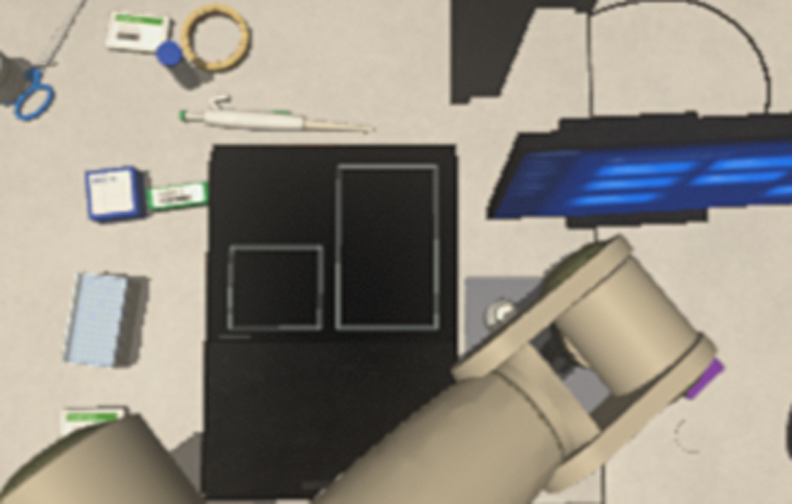

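View pics/s0.png

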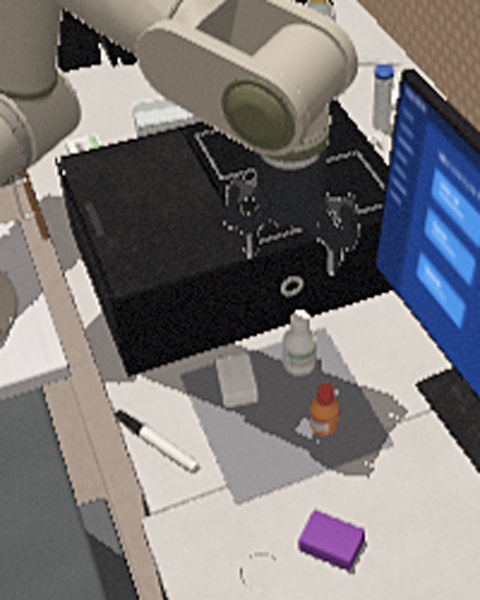

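The top view (2.4× crop) shows the tip box at about (97,320), the cryo box beyond it at (112,193), the mailer at (178,195), and the white small item on the mat at (500,312). The side view shows the white block at (237,378), the grey-white large bottle at (299,345) and the orange small bottle at (325,410). The purple look-alike is off the mat.

```bash
cat >> h.py <<'E'
def unproj(p,u,v,z):
    V=p["view"]; R=V[:3,:3]; c=-R.T@V[:3,3]
    d=R.T@np.array([(u-p["cx"])/p["fx"],-(v-p["cy"])/p["fy"],-1.])
    return c+d*(z-c[2])/d[2]
def proj(p,X):
    c=np.atleast_2d(X)@p["view"][:3,:3].T+p["view"][:3,3]
    return np.c_[p["cx"]+p["fx"]*c[:,0]/-c[:,2], p["cy"]-p["fy"]*c[:,1]/-c[:,2]]
def boxpts(x,y,yaw,sx,sy,z0,h):
    c,s=np.cos(yaw),np.sin(yaw)
    return np.array([[x+c*a*sx/2-s*b*sy/2,y+s*a*sx/2+c*b*sy/2,z] for z in(z0,z0+h) for a,b in((-1,-1),(1,-1),(1,1),(-1,1))])
def crop(p,r,k,name,boxes=()):
    l,t,R,b=r; im=cv2.cvtColor(p["frame"],cv2.COLOR_RGB2BGR)[t:b,l:R]
    im=cv2.resize(im,None,fx=k,fy=k,interpolation=cv2.INTER_CUBIC)
    for B in boxes:
        q=np.round((proj(p,B)+.5-[l,t])*k).astype(int); n=len(q)//2
        cv2.polylines(im,[q[n:].reshape(-1,1,2)],True,(0,0,255),1)
        cv2.polylines(im,[q[:n].reshape(-1,1,2)],True,(0,255,255),1)
    cv2.imwrite("pics/"+name,im)
E
python3 - <<'E'
from h import *
p=eyes.capture("top")
c=lambda u,v,z:np.round(unproj(p,90+u/2.4-.5,90+v/2.4-.5,z)[:2]).tolist()
print("black",c(207,150,155),c(207,330,155),c(455,330,155),"floor",c(207,200,0))
print("cryo",c(112,193,50),"mailer",c(178,195,34),c(208,195,34),"tip",c(97,320,74),"mat",c(465,277,5))
print("case",c(92,415,18))
crop(p,(110,150,184,272),5,"t1.png")
s=eyes.capture("side")
d=lambda u,v,z:np.round(unproj(s,120+u/2.4-.5,90+v/2.4-.5,z)[:2]).tolist()
print("block",d(237,360,30),[d(*a,30) for a in((218,355),(245,352),(257,385),(228,388))],"large",d(299,372,5),"small",d(325,432,5),"mat",d(238,500,5),d(395,460,5))
E
```

```text
black [635.0, 87.0] [415.0, 81.0] [414.0, -215.0] floor [600.0, 120.0]
cryo [601.0, 237.0] mailer [601.0, 152.0] [601.0, 111.0] tip [430.0, 241.0] mat [491.0, -240.0]
case [306.0, 262.0]
block [351.0, -268.0] [[331.0, -250.0], [366.0, -259.0], [360.0, -317.0], [325.0, -306.0]] large [425.0, -300.0] small [418.0, -402.0] mat [283.0, -450.0] [479.0, -475.0]
```

View pics/t1.png

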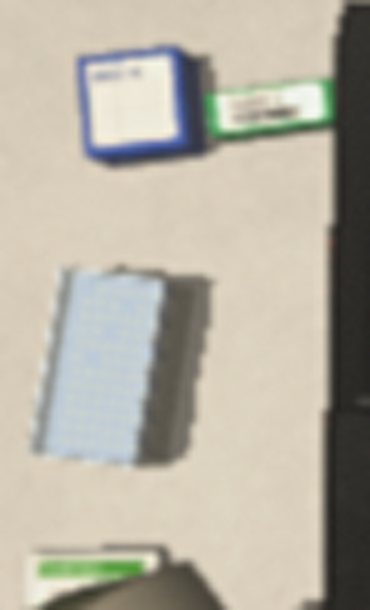

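The 5× crop shows the cryo box top with corners near (78,58), (178,47), (188,152) and (88,160). The tip box top is at about (62,268), (163,277), (136,463), (32,452). The mailer's left end is at (207,95)-(214,140), and its right end is hidden by the black box.

```bash
cat >> h.py <<'E'
from scipy.optimize import least_squares
def fit(W,sx,sy,g):
    "pose from measured corners W in order (-,-),(+,-),(+,+),(-,+)"
    f=lambda t:(boxpts(*t[:3]*[100,100,1],sx,sy,0,1)[:4,:2]-W).ravel()
    r=least_squares(f,np.array(g)/[100,100,1]); return r.x*[100,100,1],r.fun
E
python3 - <<'E'
from h import *
p=eyes.capture("top")
c=lambda u,v,z:unproj(p,110+u/5-.5,150+v/5-.5,z)[:2]
# cryo: x away, y left:(-,-)=near right
cr,e1=fit([c(188,152,50),c(178,47,50),c(78,58,50),c(88,160,50)],68,68,[600,237,0])
# tip: treat in world-like axes: sx=118 along x
tb,e2=fit([c(136,463,74),c(163,277,74),c(62,268,74),c(32,452,74)],118,66,[430,241,0])
print(cr,e1.round(1),tb,e2.round(1))
L=[c(206,92,34),c(214,140,34),c(214,137,34),c(330,79,34),c(330,130,34)]
print(np.round(L,1).tolist())
a=np.mean(L[:2],0);print(np.linalg.norm(L[0]-L[1]))
th=np.arctan2(*(np.array(L[0]-L[3])[::-1]))-np.pi/2; print("yaw top edge",th, "low", np.arctan2(*(np.array(L[2]-L[4])[::-1]))-np.pi/2)
m=a-42.5*np.array([-np.sin(th),np.cos(th)]);print("mailer",m)
crop(p,(110,150,184,272),5,"t2.png",[boxpts(*cr,68,68,0,50),boxpts(*tb,118,66,0,74),boxpts(*m,th,30,85,0,34)])
E
```

```text
[5.99968656e+02 2.36786610e+02 1.15175995e-01] [ 1.5 -1.1  0.2 -2.2 -0.5  0.9 -1.2  2.4] [ 4.31522037e+02  2.43731636e+02 -1.08335365e-01] [-1.6 -0.6  0.8 -1.2  2.2  1.2 -1.3  0.6]
[[610.9, 194.6], [579.0, 188.3], [581.0, 188.3], [619.4, 113.6], [585.5, 112.7]]
32.48830599395453
yaw top edge 0.10468171953539995 low 0.059284225521316625
mailer [599.40415587 149.16947799]
```

View pics/t2.png

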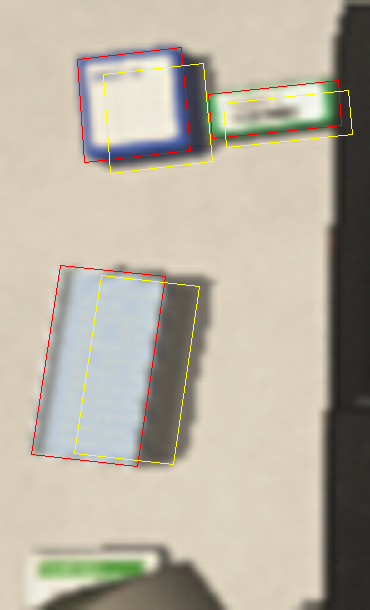

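The overlay fits well. I'll add a planner that prints the move numbers.

```bash
cat >> h.py <<'E'
from scipy.spatial.transform import Rotation as Ro
def down(psi):
    c,s=np.cos(psi),np.sin(psi); return Ro.from_matrix(np.array([[c,s,0],[s,-c,0],[0,0,-1.]]))
def plan(wps,start=None):
    "prints normalised targets, one line per call, for waypoints (x,y,z,psi)"
    s=telemetry.sense(); P=s["eef_pos"]; q=s["ee_rot"]; R=Ro.from_quat([*q[1:],q[0]])
    m=R.as_matrix()
    print("at",P.round(1),"psi",round(np.arctan2(m[1,0],m[0,0]),3),"grip",round(s["grip_width"],3),"t",round(s["time_s"],1),"F",s["force"].round(1))
    for x,y,z,psi in wps:
        T=np.array([x,y,z]); G=down(psi)
        for i in range(10):
            t=R.inv().apply(T-P)/120; w=(R.inv()*G).as_rotvec()/.5
            k=max(1,abs(t).max()/.99,abs(w).max()/.99)
            print(" ".join(f"{v:.3f}" for v in [*t/k,*w/k]),f"  rows>={int(np.ceil(max(np.linalg.norm(t)*120/k/50,np.linalg.norm(w)*.5/k/.15)))}", "->wp" if k==1 else "")
            P=P+R.apply(t/k)*120; R=R*Ro.from_rotvec(w/k*.5)
            if k==1: break
E
python3 - <<'E'
from h import *
plan([(400,-100,245,1.2),(410,140,245,1.68),(599,152,120,1.68)])
E
```

```text
at [ 408.6 -329.7  231.3] psi 0.892 grip 0.999 t 1.1 F [-0.6  0.5 -0.3]
0.990 -0.862 -0.078 -0.000 -0.000 -0.422   rows>=4 
0.528 -0.292 -0.036 -0.000 -0.000 -0.194   rows>=2 ->wp
0.990 -0.338 0.000 0.000 -0.000 -0.502   rows>=3 
0.953 -0.075 0.000 0.000 -0.000 -0.458   rows>=3 ->wp
-0.045 0.990 0.654 0.000 0.000 -0.000   rows>=3 
-0.027 0.587 0.388 0.000 0.000 -0.000   rows>=2 ->wp
```

Call:
drive_tool(series="0.99 -0.862 -0.078 0 0 -0.422 1;0.99 -0.862 -0.078 0 0 -0.422 1;0.99 -0.862 -0.078 0 0 -0.422 1;0.99 -0.862 -0.078 0 0 -0.422 1;0.99 -0.862 -0.078 0 0 -0.422 1;0.99 -0.862 -0.078 0 0 -0.422 1")

```text
time_s: 1.75
eef_pos: [402.8, -173.1, 240.7]
ee_rot: [0.0, 0.852, 0.524, -0.0]
force: [0.0, 0.1, -0.4]
grip_width: 1.003
```

Call:
drive_tool(series="0.528 -0.292 -0.036 0 0 -0.194 1;0.528 -0.292 -0.036 0 0 -0.194 1;0.528 -0.292 -0.036 0 0 -0.194 1;0.528 -0.292 -0.036 0 0 -0.194 1")

```text
time_s: 2.15
eef_pos: [400.4, -101.8, 244.8]
ee_rot: [0.0, 0.826, 0.564, -0.0]
force: [-0.3, -0.1, 0.0]
grip_width: 0.999
```

Call:
drive_tool(series="0.99 -0.338 0 0 0 -0.502 1;0.99 -0.338 0 0 0 -0.502 1;0.99 -0.338 0 0 0 -0.502 1;0.99 -0.338 0 0 0 -0.502 1;0.99 -0.338 0 0 0 -0.502 1")

```text
time_s: 2.65
eef_pos: [406.3, 22.6, 244.5]
ee_rot: [0.0, 0.749, 0.663, -0.0]
force: [0.3, -0.7, 0.0]
grip_width: 1.001
```

Call:
drive_tool(series="0.953 -0.075 0 0 0 -0.458 1;0.953 -0.075 0 0 0 -0.458 1;0.953 -0.075 0 0 0 -0.458 1;0.953 -0.075 0 0 0 -0.458 1;0.953 -0.075 0 0 0 -0.458 1")

```text
time_s: 3.15
eef_pos: [411.8, 135.7, 244.2]
ee_rot: [0.0, 0.669, 0.743, -0.001]
force: [-0.0, -0.7, -0.3]
grip_width: 1.001
```

```bash
python3 - <<'E'
from h import *
p=eyes.capture("top"); crop(p,(275,190,365,280),6,"t3.png")
for t in "cold_block_center small_bottle_center large_bottle_center supply_mat".split():
    print(t,[(np.round(d["rect"],1).tolist(),round(d["confidence"],2)) for d in nets.spot_in(t,p)][:3])
s=eyes.capture("side"); crop(s,(190,205,290,305),6,"s3.png")
for t in "cold_block_center small_bottle_center large_bottle_center".split():
    print(t,[(np.round(d["rect"],1).tolist(),round(d["confidence"],2)) for d in nets.spot_in(t,s)][:3])
a=cv2.imread("pics/t3.png");b=cv2.imread("pics/s3.png")
b=cv2.resize(b,(400,400));a=cv2.resize(a,(400,400),interpolation=cv2.INTER_AREA);cv2.imwrite("pics/ts3.png",np.hstack([a,b]))
plan([(599,152,120,1.68),(599,152,70,1.68),(599,152,4,1.68)])
E
```

```text
cold_block_center [([364.0, 232.8, 392.5, 255.2], 0.7), ([287.4, 242.3, 310.0, 260.8], 0.61)]
small_bottle_center [([324.1, 221.1, 339.3, 232.5], 0.62)]
large_bottle_center [([154.1, 105.7, 172.3, 130.5], 0.7), ([293.9, 215.4, 307.0, 229.1], 0.51)]
supply_mat [([283.3, 206.7, 347.9, 272.4], 0.92)]
cold_block_center [([209.0, 238.2, 229.7, 259.1], 0.74)]
small_bottle_center []
large_bottle_center [([237.1, 219.9, 252.2, 245.0], 0.72)]
at [411.3 136.9 244.4] psi 1.678 grip 1.001 t 3.6 F [-1.5 -0.4  1.5]
-0.026 0.990 0.654 -0.001 0.001 -0.003   rows>=3 
-0.016 0.579 0.383 -0.000 0.001 -0.002   rows>=2 ->wp
-0.000 -0.000 0.417 0.000 -0.000 0.000   rows>=2 ->wp
-0.000 0.000 0.550 -0.000 -0.000 0.000   rows>=2 ->wp
```

View pics/ts3.png

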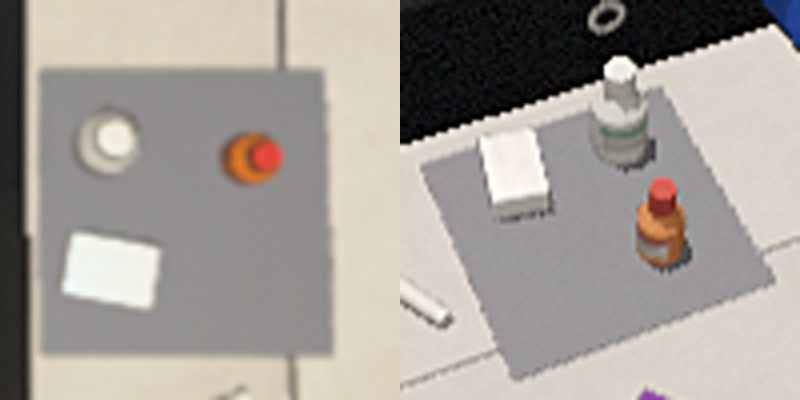

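The mat view shows the block's top corners at (72,233), (160,245), (152,309), (63,292), the large bottle's cap at (112,140) and the small bottle's cap at (265,155). Next I go to the mailer.

Call:
drive_tool(series="-0.026 0.99 0.654 0 0 0 1;-0.026 0.99 0.654 0 0 0 1;-0.026 0.99 0.654 0 0 0 1;-0.026 0.99 0.654 0 0 0 1;-0.026 0.99 0.654 0 0 0 1;-0.026 0.99 0.654 0 0 0 1")

```text
time_s: 4.2
eef_pos: [529.5, 146.5, 167.0]
ee_rot: [0.001, 0.668, 0.744, 0.0]
force: [-0.8, 1.3, 0.2]
grip_width: 1.001
```

Call:
drive_tool(series="-0.016 0.579 0.383 0 0 0 1;-0.016 0.579 0.383 0 0 0 1;-0.016 0.579 0.383 0 0 0 1;-0.016 0.579 0.383 0 0 0 1;-0.016 0.579 0.383 0 0 0 1;-0.016 0.579 0.383 0 0 0 1")

```text
time_s: 4.8
eef_pos: [598.5, 152.1, 122.8]
ee_rot: [0.001, 0.668, 0.744, 0.001]
force: [-0.7, -0.3, 0.4]
grip_width: 0.999
```

```bash
python3 - <<'E'
from h import *
p=eyes.capture("top")
c=lambda u,v,z:unproj(p,275+u/4.444-.5,190+v/4.444-.5,z)[:2]
b,e=fit([c(152,309,30),c(160,245,30),c(72,233,30),c(63,292,30)],45,65,[350,-285,0]);print("block",b,e.round(1))
print("large",c(112,140,95),"small",c(265,155,80),"small body",c(250,158,35),"large body",c(107,145,45))
crop(p,(110,140,200,200),6,"t4.png",[boxpts(599,152,.11,30,85,0,34)])
plan([(599,152,70,1.68),(599,152,4,1.68)])
E
```

```text
block [ 3.43803111e+02 -2.88834829e+02 -1.60873045e-01] [ 0.4 -0.2 -0.4 -0.6  1.3  0.3 -1.3  0.5]
large [ 433.81936854 -282.45176505] small [ 423.89383417 -390.28791087] small body [ 423.30244382 -389.41403947] large body [ 432.44642708 -285.17531659]
at [598.6 152.  122.5] psi 1.678 grip 0.998 t 4.8 F [ 0.7 -0.5 -0.7]
-0.000 0.002 0.438 0.006 0.002 -0.004   rows>=2 ->wp
-0.000 0.000 0.550 -0.000 -0.000 0.000   rows>=2 ->wp
```

Call:
drive_tool(series="0 0.002 0.3 0 0 0 1;0 0.002 0.6 0 0 0 1;0 0.002 0.8 0 0 0 1;0 0.002 0.93 0 0 0 1;0 0.002 0.985 0 0 0 1;0 0.002 0.985 0 0 0 1;0 0.002 0.985 0 0 0 0;0 0.002 0.985 0 0 0 0;0 0.002 0.985 0 0 0 0;0 0.002 0.985 0 0 0 0;0 0.002 0.985 0 0 0 0;0 0.002 0.985 0 0 0 0;0 0.002 0.985 0 0 0 0;0 0.002 0.985 0 0 0 0", newtons=30)

```text
time_s: 6.25
eef_pos: [599.6, 152.0, 5.0]
ee_rot: [0.002, 0.668, 0.744, 0.001]
force: [0.1, -0.4, 6.2]
grip_width: 0.348
```

```bash
python3 - <<'E'
from h import *
p=eyes.capture("side")
crop(p,(140,90,260,180),6,"s4.png",[boxpts(599,152,.11,30,85,0,34)])
# cryo target with mailer centred: mailer measured (599,152) ; psi to keep = cryo yaw+pi/2
plan([(599,152,100,1.68),(600,237,100,1.686),(600,237,55,1.686)])
E
```

```text
at [599.6 152.    5. ] psi 1.678 grip 0.352 t 6.3 F [-0.6  0.4  5.5]
-0.001 -0.002 -0.792 0.008 0.002 -0.004   rows>=2 ->wp
0.703 0.085 0.000 -0.000 -0.000 -0.012   rows>=2 ->wp
0.000 -0.000 0.375 0.000 0.000 -0.000   rows>=1 ->wp
```

View pics/s4.png

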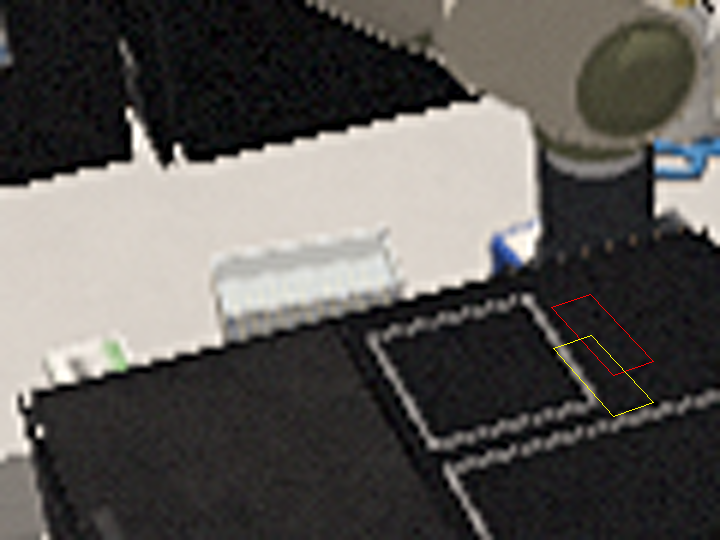

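The grip reads 0.35 (30 mm), so the mailer is held; in the side view it is hidden behind the black box. Next: lift and carry it over the cryo box.

Call:
drive_tool(series="0 0 -0.1 0 0 0 0;0 0 -0.35 0 0 0 0;0 0 -0.6 0 0 0 0;0 0 -0.79 0 0 0 0;0 0 -0.79 0 0 0 0;0 0 -0.79 0 0 0 0")

```text
time_s: 6.9
eef_pos: [599.0, 152.1, 99.8]
ee_rot: [0.002, 0.668, 0.744, 0.001]
force: [-0.1, -0.9, -1.7]
grip_width: 0.344
```

Call:
drive_tool(series="0.12 0.015 0 0 0 0 0;0.35 0.04 0 0 0 0 0;0.55 0.06 0 0 0 -0.01 0;0.68 0.08 0 0 0 -0.015 0;0.703 0.085 0 0 0 -0.015 0;0.703 0.085 0 0 0 -0.015 0;0.703 0.085 0 0 0 -0.015 0")

```text
time_s: 7.6
eef_pos: [600.1, 236.2, 99.5]
ee_rot: [0.002, 0.666, 0.746, 0.001]
force: [0.1, -0.1, -1.1]
grip_width: 0.342
```

```bash
python3 - <<'E'
from h import *
p=eyes.capture("top")
crop(p,(100,140,190,200),6,"t5.png",[boxpts(600,237,.115,30,85,96,34)])
plan([(600,237,55,1.686)])
E
```

```text
at [600.2 236.1  99.6] psi 1.684 grip 0.346 t 7.7 F [-0.4 -0.5 -0.4]
0.008 -0.002 0.372 0.007 0.003 -0.003   rows>=1 ->wp
```

View pics/t5.png

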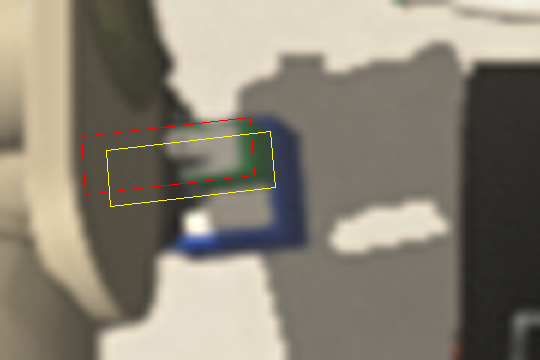

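Call:
drive_tool(series="0.008 0 0.12 0.007 0 0 0;0.008 0 0.25 0.007 0 0 0;0.008 0 0.33 0.007 0 0 0;0.008 0 0.36 0.007 0 0 0;0.008 0 0.37 0.007 0 0 0;0.008 0 0.37 0.007 0 0 0;0.008 0 0.37 0.007 0 0 0;0.008 0 0.37 0.007 0 0 0.6;0.008 0 0.37 0.007 0 0 1;0.008 0 0.37 0.007 0 0 1;0.008 0 0.37 0.007 0 0 1;0.008 0 0.37 0.007 0 0 1;0.008 0 0.1 0.007 0 0 1;0.008 0 -0.3 0.007 0 0 1;0.008 0 -0.6 0.007 0 0 1;0.008 0 -0.6 0.007 0 0 1")

```text
time_s: 9.25
eef_pos: [601.8, 237.7, 177.6]
ee_rot: [0.004, 0.666, 0.746, 0.004]
force: [-0.4, -0.2, 0.0]
grip_width: 1.0
```

```bash
python3 - <<'E'
from h import *
plan([(430,140,250,1.6),(400,-100,250,1.5),(344,-289,250,1.41),(344,-289,110,1.41)])
E
```

```text
at [601.8 237.7 177.6] psi 1.685 grip 1.0 t 9.2 F [-0.4 -0.2  0. ]
-0.424 -0.990 -0.406 0.013 0.000 0.111   rows>=3 
-0.251 -0.507 -0.209 0.007 0.000 0.058   rows>=2 ->wp
-0.990 -0.153 0.000 0.000 0.000 0.099   rows>=3 
-0.990 -0.103 0.000 0.000 0.000 0.099   rows>=3 
-0.018 -0.001 0.000 0.000 0.000 0.002   rows>=1 ->wp
-0.990 -0.219 -0.000 -0.000 -0.000 0.111   rows>=3 
-0.621 -0.101 -0.000 -0.000 -0.000 0.069   rows>=2 ->wp
-0.000 0.000 0.990 -0.000 -0.000 0.000   rows>=3 
-0.000 0.000 0.177 -0.000 -0.000 0.000   rows>=1 ->wp
```

Call:
drive_tool(series="-0.424 -0.99 -0.406 0.013 0 0.111 1;-0.424 -0.99 -0.406 0.013 0 0.111 1;-0.424 -0.99 -0.406 0.013 0 0.111 1;-0.424 -0.99 -0.406 0.013 0 0.111 1;-0.424 -0.99 -0.406 0.013 0 0.111 1")

```text
time_s: 9.75
eef_pos: [489.1, 173.5, 225.3]
ee_rot: [0.002, 0.686, 0.727, 0.002]
force: [0.8, 0.2, 0.9]
grip_width: 0.999
```

Call:
drive_tool(series="-0.251 -0.507 -0.209 0.007 0 0.058 1;-0.251 -0.507 -0.209 0.007 0 0.058 1;-0.251 -0.507 -0.209 0.007 0 0.058 1;-0.251 -0.507 -0.209 0.007 0 0.058 1")

```text
time_s: 10.15
eef_pos: [430.7, 140.2, 249.5]
ee_rot: [0.0, 0.697, 0.717, 0.0]
force: [0.3, -1.0, 0.0]
grip_width: 0.999
```

```bash
python3 - <<'E'
from h import *
p=eyes.capture("top")
crop(p,(100,140,190,200),6,"t6.png",[boxpts(600,237,.115,30,85,50,34)])
E
```

Call:
drive_tool(series="-0.99 -0.153 0 0 0 0.099 1;-0.99 -0.153 0 0 0 0.099 1;-0.99 -0.153 0 0 0 0.099 1;-0.99 -0.153 0 0 0 0.099 1")

```text
time_s: 10.6
eef_pos: [416.5, 19.2, 248.6]
ee_rot: [-0.0, 0.715, 0.699, -0.0]
force: [0.3, 1.5, 0.2]
grip_width: 0.999
```

Call:
drive_tool(series="-0.99 -0.103 0 0 0 0.099 1;-0.99 -0.103 0 0 0 0.099 1;-0.99 -0.103 0 0 0 0.099 1;-0.99 -0.103 0 0 0 0.099 1")

```text
time_s: 11.0
eef_pos: [401.9, -100.8, 247.9]
ee_rot: [-0.001, 0.733, 0.68, -0.0]
force: [0.1, -0.5, -0.3]
grip_width: 1.003
```

View pics/t6.png

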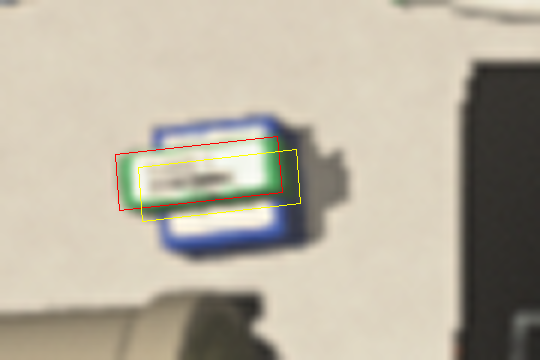

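The mailer lies centred on the cryo box, within about 2 mm of the overlay. On to the block.

Call:
drive_tool(series="-0.99 -0.219 0 0 0 0.111 1;-0.99 -0.219 0 0 0 0.111 1;-0.99 -0.219 0 0 0 0.111 1;-0.99 -0.219 0 0 0 0.111 1")

```text
time_s: 11.4
eef_pos: [367.1, -218.5, 247.3]
ee_rot: [-0.001, 0.753, 0.658, -0.001]
force: [0.1, -0.4, 0.8]
grip_width: 1.0
```

Call:
drive_tool(series="-0.621 -0.101 0 0 0 0.069 1;-0.621 -0.101 0 0 0 0.069 1;-0.621 -0.101 0 0 0 0.069 1;-0.621 -0.101 0 0 0 0.069 1;-0.621 -0.101 0 0 0 0.069 1")

```text
time_s: 11.9
eef_pos: [346.1, -289.3, 247.1]
ee_rot: [-0.002, 0.763, 0.646, -0.0]
force: [0.5, 0.0, -0.1]
grip_width: 1.003
```

```bash
python3 - <<'E'
from h import *
plan([(344,-289,135,1.41),(344,-289,50,1.41),(344,-289,7.5,1.41)])
E
```

```text
at [ 346.1 -289.3  247.1] psi 1.405 grip 1.003 t 11.9 F [ 0.5  0.  -0.1]
-0.002 -0.015 0.935 -0.006 -0.003 -0.010   rows>=3 ->wp
0.000 -0.000 0.708 0.000 0.000 0.000   rows>=2 ->wp
-0.000 0.000 0.354 -0.000 -0.000 0.000   rows>=1 ->wp
```

Call:
drive_tool(series="0 -0.015 0.4 -0.006 -0.003 -0.01 0.85;0 -0.015 0.8 -0.006 -0.003 -0.01 0.85;0 -0.015 0.935 -0.006 -0.003 -0.01 0.85;0 -0.015 0.935 -0.006 -0.003 -0.01 0.85;0 -0.015 0.935 -0.006 -0.003 -0.01 0.85")

```text
time_s: 12.4
eef_pos: [344.8, -288.5, 135.9]
ee_rot: [0.001, 0.761, 0.649, 0.0]
force: [0.4, 0.3, 0.6]
grip_width: 0.847
```

Call:
drive_tool(series="0 0 0.3 0 0 0 0.85;0 0 0.6 0 0 0 0.85;0 0 0.8 0 0 0 0.85;0 0 0.95 0 0 0 0.85;0 0 0.99 0 0 0 0.85;0 0 0.99 0 0 0 0.85;0 0 0.99 0 0 0 0.85")

```text
time_s: 13.1
eef_pos: [345.6, -289.3, 18.5]
ee_rot: [0.002, 0.761, 0.649, -0.0]
force: [0.3, -0.3, -0.5]
grip_width: 0.854
```

```bash
python3 - <<'E'
from h import *
p=eyes.capture("side")
crop(p,(190,205,290,305),6,"s7.png",[boxpts(344,-289,-.161,45,65,5,25)])
plan([(344,-289,7.5,1.41)])
E
```

```text
at [ 345.5 -289.3   18.4] psi 1.412 grip 0.845 t 13.2 F [-0.4  0.4 -0.2]
0.001 -0.013 0.091 0.006 0.005 0.003   rows>=1 ->wp
```

View pics/s7.png

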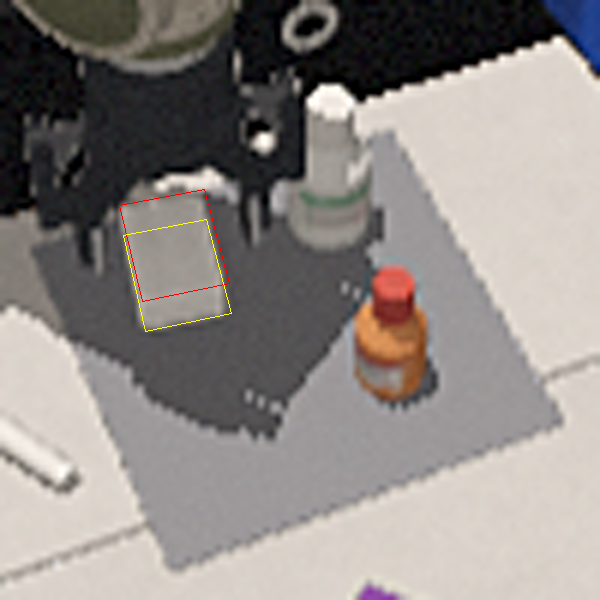

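The side view shows the fingers straddling the block and the overlay agreeing to about 1 px. Now I grasp it.

Call:
drive_tool(series="0.006 -0.013 0.05 0.006 0.005 0 0.85;0.006 -0.013 0.09 0.006 0.005 0 0.85;0.006 -0.013 0.09 0.006 0.005 0 0.85;0.006 -0.013 0.09 0.006 0.005 0 0;0.006 -0.013 0.09 0.006 0.005 0 0;0.006 -0.013 0.09 0.006 0.005 0 0;0.006 -0.013 0.09 0.006 0.005 0 0;0.006 -0.013 0.09 0.006 0.005 0 0;0.006 -0.013 0.09 0.006 0.005 0 0;0.006 -0.013 0.09 0.006 0.005 0 0", newtons=60)

```text
time_s: 14.15
eef_pos: [344.2, -288.5, 8.0]
ee_rot: [0.0, 0.761, 0.649, -0.0]
force: [-0.3, 0.6, 4.6]
grip_width: 0.511
```

Call:
drive_tool(series="0 0 -0.1 0 0 0 0;0 0 -0.3 0 0 0 0;0 0 -0.6 0 0 0 0;0 0 -0.85 0 0 0 0;0 0 -0.99 0 0 0 0;0 0 -0.99 0 0 0 0;0 0 -0.99 0 0 0 0")

```text
time_s: 14.85
eef_pos: [344.0, -288.1, 126.1]
ee_rot: [-0.0, 0.761, 0.649, -0.0]
force: [-0.7, 0.3, -2.6]
grip_width: 0.514
```

Call:
drive_tool(series="0 0 -0.3 0 0 0 0;0 0 -0.6 0 0 0 0;0 0 -0.85 0 0 0 0;0 0 -0.99 0 0 0 0;0 0 -0.99 0 0 0 0;0 0 -0.99 0 0 0 0")

```text
time_s: 15.45
eef_pos: [343.7, -287.7, 243.0]
ee_rot: [-0.002, 0.761, 0.649, 0.0]
force: [0.1, -0.6, -2.9]
grip_width: 0.514
```

```bash
python3 - <<'E'
from h import *
plan([(390,-100,245,1.43),(410,110,245,1.46),(422.3,158.7,150,1.463),(422.3,158.7,60,1.463)])
E
```

```text
at [ 343.7 -287.7  243. ] psi 1.412 grip 0.514 t 15.4 F [ 0.1 -0.6 -2.9]
0.990 0.082 -0.008 -0.003 -0.003 -0.023   rows>=3 
0.615 0.058 -0.006 -0.002 -0.002 -0.014   rows>=2 ->wp
0.990 -0.045 -0.000 0.000 0.000 -0.034   rows>=3 
0.767 -0.022 -0.000 0.000 0.000 -0.026   rows>=2 ->wp
0.415 0.057 0.792 -0.000 0.000 -0.006   rows>=3 ->wp
-0.000 0.000 0.750 -0.000 0.000 -0.000   rows>=2 ->wp
```

Call:
drive_tool(series="0.2 0.016 -0.008 0 0 0 0;0.5 0.041 -0.008 0 0 0 0;0.8 0.066 -0.008 0 0 -0.01 0;0.99 0.082 -0.008 0 0 -0.023 0;0.99 0.082 -0.008 0 0 -0.023 0")

```text
time_s: 15.95
eef_pos: [372.1, -169.5, 242.4]
ee_rot: [-0.003, 0.756, 0.654, 0.0]
force: [-1.1, 0.9, -2.6]
grip_width: 0.515
```

Call:
drive_tool(series="0.3 0.03 0 0 0 0 0;0.615 0.058 -0.006 0 0 -0.014 0;0.615 0.058 -0.006 0 0 -0.014 0;0.615 0.058 -0.006 0 0 -0.014 0")

```text
time_s: 16.35
eef_pos: [389.4, -97.5, 242.3]
ee_rot: [-0.004, 0.754, 0.657, -0.0]
force: [-0.0, 0.4, -1.6]
grip_width: 0.513
```

Call:
drive_tool(series="0.3 -0.015 0 0 0 0 0;0.6 -0.03 0 0 0 -0.02 0;0.99 -0.045 0 0 0 -0.034 0;0.99 -0.045 0 0 0 -0.034 0;0.99 -0.045 0 0 0 -0.034 0")

```text
time_s: 16.85
eef_pos: [400.3, 20.6, 242.3]
ee_rot: [-0.005, 0.748, 0.664, -0.001]
force: [-0.4, -0.2, -1.7]
grip_width: 0.513
```

Call:
drive_tool(series="0.3 -0.01 0 0 0 0 0;0.6 -0.02 0 0 0 -0.02 0;0.767 -0.022 0 0 0 -0.026 0;0.767 -0.022 0 0 0 -0.026 0;0.767 -0.022 0 0 0 -0.026 0")

```text
time_s: 17.35
eef_pos: [408.8, 110.9, 242.3]
ee_rot: [-0.005, 0.744, 0.668, -0.001]
force: [0.2, -0.1, -2.8]
grip_width: 0.512
```

```bash
python3 - <<'E'
from h import *
plan([(422.3,158.7,150,1.463),(422.3,158.7,50,1.463)])
E
```

```text
at [408.8 110.9 242.3] psi 1.463 grip 0.512 t 17.4 F [ 0.2 -0.1 -2.8]
0.405 0.076 0.770 -0.018 -0.009 0.001   rows>=3 ->wp
0.000 -0.000 0.833 0.000 0.000 0.000   rows>=2 ->wp
```

Call:
drive_tool(series="0.2 0.03 0.1 -0.018 -0.009 0 0;0.4 0.06 0.3 -0.018 -0.009 0 0;0.405 0.076 0.5 -0.018 -0.009 0 0;0.405 0.076 0.77 -0.018 -0.009 0 0;0.405 0.076 0.77 -0.018 -0.009 0 0;0.405 0.076 0.77 -0.018 -0.009 0 0")

```text
time_s: 17.95
eef_pos: [422.9, 157.5, 150.6]
ee_rot: [0.0, 0.745, 0.667, -0.0]
force: [0.3, 1.1, -0.6]
grip_width: 0.512
```

Call:
drive_tool(series="0 0 0.3 0 0 0 0;0 0 0.6 0 0 0 0;0 0 0.8 0 0 0 0;0 0 0.83 0 0 0 0;0 0 0.83 0 0 0 0;0 0 0.83 0 0 0 0")

```text
time_s: 18.55
eef_pos: [424.3, 157.4, 52.9]
ee_rot: [0.001, 0.745, 0.667, 0.001]
force: [-0.5, -0.1, -2.6]
grip_width: 0.513
```

```bash
python3 - <<'E'
from h import *
plan([(422.3,158.7,3.5,1.463)])
p=eyes.capture("top")
crop(p,(100,180,200,280),6,"t8.png",[boxpts(422.3,158.7,-.108,45,65,47,25)])
E
```

```text
at [424.3 157.4  52.9] psi 1.461 grip 0.513 t 18.6 F [-0.5 -0.1 -2.6]
0.009 -0.019 0.412 0.006 -0.001 -0.004   rows>=1 ->wp
```

View pics/t8.png

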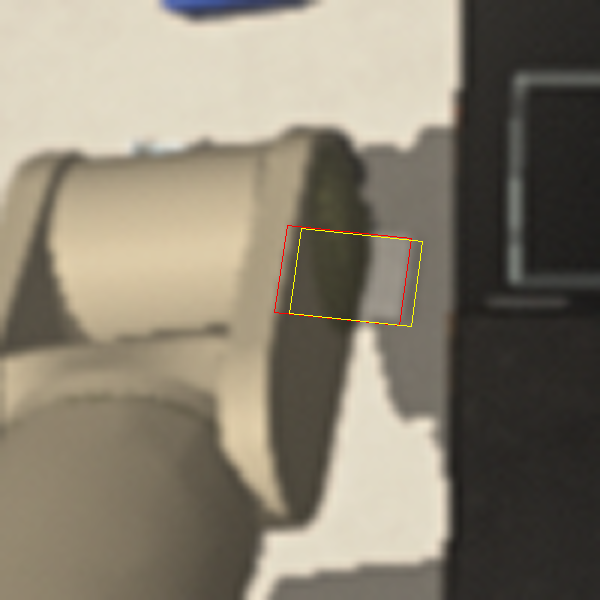

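The top view (6×) shows the held block's right end at about u=408, matching the overlay at 410. Lowering and releasing.

Call:
drive_tool(series="0.009 -0.019 0.15 0.006 0 -0.004 0;0.009 -0.019 0.3 0.006 0 -0.004 0;0.009 -0.019 0.37 0.006 0 -0.004 0;0.009 -0.019 0.40 0.006 0 -0.004 0;0.009 -0.019 0.412 0.006 0 -0.004 0;0.009 -0.019 0.412 0.006 0 -0.004 0;0.009 -0.019 0.412 0.006 0 -0.004 0;0.009 -0.019 0.412 0.006 0 -0.004 0.7;0.009 -0.019 0.412 0.006 0 -0.004 0.85;0.009 -0.019 0.412 0.006 0 -0.004 0.85;0.009 -0.019 0.412 0.006 0 -0.004 0.85;0.009 -0.019 0.412 0.006 0 -0.004 0.85")

```text
time_s: 19.8
eef_pos: [422.2, 158.8, 3.4]
ee_rot: [-0.0, 0.744, 0.668, 0.0]
force: [-0.0, -0.7, -0.3]
grip_width: 0.846
```

```bash
python3 - <<'E'
from h import *
plan([(422,158,105,1.5),(405,120,250,1.53),(395,-100,250,1.571),(424,-390,250,1.571),(424,-390,140,1.571)])
E
```

```text
at [422.2 158.8   3.4] psi 1.463 grip 0.846 t 19.8 F [-0.  -0.7 -0.3]
-0.007 -0.000 -0.847 0.000 -0.001 -0.074   rows>=3 ->wp
-0.267 -0.097 -0.990 0.000 0.000 -0.049   rows>=3 
-0.058 -0.023 -0.218 0.000 0.000 -0.011   rows>=1 ->wp
-0.990 -0.005 -0.000 0.000 -0.000 -0.044   rows>=3 
-0.845 -0.023 -0.000 0.000 -0.000 -0.038   rows>=3 ->wp
-0.990 0.099 0.000 -0.000 0.000 0.000   rows>=3 
-0.990 0.099 0.000 -0.000 0.000 0.000   rows>=3 
-0.437 0.044 0.000 -0.000 0.000 0.000   rows>=2 ->wp
-0.000 -0.000 0.917 0.000 -0.000 0.000   rows>=3 ->wp
```

Call:
drive_tool(series="0 0 -0.3 0 0 0 0.85;0 0 -0.847 0 0 0 0.85;0 0 -0.847 0 0 -0.074 1;0 0 -0.847 0 0 -0.074 1;0 0 -0.847 0 0 -0.074 1")

```text
time_s: 20.3
eef_pos: [421.8, 158.7, 104.5]
ee_rot: [-0.0, 0.732, 0.681, -0.0]
force: [-0.3, -0.3, -0.4]
grip_width: 1.004
```

Call:
drive_tool(series="0 0 -0.5 0 0 -0.049 1;-0.267 -0.097 -0.99 0 0 -0.049 1;-0.267 -0.097 -0.99 0 0 -0.049 1;-0.267 -0.097 -0.99 0 0 -0.049 1;-0.267 -0.097 -0.99 0 0 -0.049 1")

```text
time_s: 20.8
eef_pos: [407.6, 127.5, 221.9]
ee_rot: [-0.001, 0.724, 0.69, -0.001]
force: [-0.1, 1.0, -0.1]
grip_width: 1.001
```

Call:
drive_tool(series="-0.058 -0.023 -0.25 0 0 -0.011 1;-0.058 -0.023 -0.25 0 0 -0.011 1;-0.058 -0.023 -0.25 0 0 -0.011 1")

```text
time_s: 21.1
eef_pos: [404.4, 120.9, 250.4]
ee_rot: [-0.002, 0.722, 0.692, -0.002]
force: [0.5, -0.2, -0.8]
grip_width: 0.999
```

Call:
drive_tool(series="-0.99 -0.005 0 0 0 -0.044 1;-0.99 -0.005 0 0 0 -0.044 1;-0.99 -0.005 0 0 0 -0.044 1;-0.99 -0.005 0 0 0 -0.044 1")

```text
time_s: 21.5
eef_pos: [398.3, 0.8, 248.6]
ee_rot: [-0.003, 0.715, 0.699, -0.002]
force: [0.6, 1.1, -0.3]
grip_width: 1.001
```

Call:
drive_tool(series="-0.845 -0.023 0 0 0 -0.038 1;-0.845 -0.023 0 0 0 -0.038 1;-0.845 -0.023 0 0 0 -0.038 1;-0.845 -0.023 0 0 0 -0.038 1")

```text
time_s: 21.9
eef_pos: [393.0, -100.3, 247.4]
ee_rot: [-0.005, 0.709, 0.705, -0.003]
force: [0.0, 0.3, -0.8]
grip_width: 1.0
```

```bash
python3 - <<'E'
from h import *
p=eyes.capture("top")
crop(p,(100,180,200,280),6,"t9.png",[boxpts(422.3,158.7,-.108,45,65,0,25)])
plan([(424,-390,245,1.571),(424,-390,130,1.571)])
E
```

```text
at [393.1 -99.5 247.6] psi 1.566 grip 1.004 t 21.9 F [-0.8 -0.7  0.5]
-0.990 0.110 0.005 -0.008 -0.002 -0.004   rows>=3 
-0.990 0.108 0.007 -0.008 -0.002 -0.004   rows>=3 
-0.440 0.047 0.004 -0.003 -0.001 -0.002   rows>=2 ->wp
-0.000 -0.000 0.958 0.000 -0.000 0.000   rows>=3 ->wp
```

View pics/t9.png

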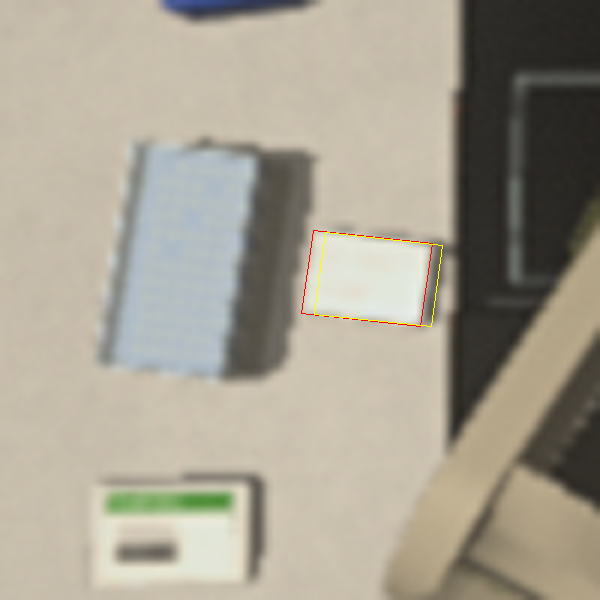

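The block sits on its target outline to about 1–2 mm. Now the small bottle.

Call:
drive_tool(series="-0.99 0.11 0 -0.008 0 -0.004 1;-0.99 0.11 0 -0.008 0 -0.004 1;-0.99 0.11 0 -0.008 0 -0.004 1;-0.99 0.11 0 -0.008 0 -0.004 1")

```text
time_s: 22.35
eef_pos: [406.3, -218.3, 246.4]
ee_rot: [-0.004, 0.708, 0.706, -0.001]
force: [-0.3, 0.8, 0.0]
grip_width: 1.003
```

Call:
drive_tool(series="-0.99 0.108 0 -0.004 0 -0.004 1;-0.99 0.108 0 -0.004 0 -0.004 1;-0.99 0.108 0 -0.004 0 -0.004 1;-0.99 0.108 0 -0.004 0 -0.004 1")

```text
time_s: 22.75
eef_pos: [419.6, -336.8, 245.1]
ee_rot: [-0.004, 0.707, 0.707, -0.0]
force: [-0.7, 0.3, -1.4]
grip_width: 1.003
```

Call:
drive_tool(series="-0.44 0.047 0.004 0 0 -0.002 1;-0.44 0.047 0.004 0 0 -0.002 1;-0.44 0.047 0.004 0 0 -0.002 1;-0.44 0.047 0.004 0 0 -0.002 1;-0.44 0.047 0.004 0 0 -0.002 1")

```text
time_s: 23.25
eef_pos: [425.7, -387.9, 244.9]
ee_rot: [-0.003, 0.707, 0.708, -0.0]
force: [-0.0, 1.3, -0.8]
grip_width: 0.998
```

```bash
python3 - <<'E'
from h import *
plan([(424,-390,135,1.571),(424,-390,22,1.571)])
E
```

```text
at [ 425.7 -387.9  244.9] psi 1.572 grip 0.998 t 23.2 F [-0.   1.3 -0.8]
-0.022 -0.010 0.916 -0.009 -0.009 0.003   rows>=3 ->wp
0.000 -0.000 0.942 0.000 0.000 -0.000   rows>=3 ->wp
```

Call:
drive_tool(series="-0.022 -0.01 0.4 -0.009 -0.009 0 1;-0.022 -0.01 0.8 -0.009 -0.009 0 1;-0.022 -0.01 0.916 -0.009 -0.009 0 1;-0.022 -0.01 0.916 -0.009 -0.009 0 1;-0.022 -0.01 0.916 -0.009 -0.009 0 1")

```text
time_s: 23.75
eef_pos: [424.5, -389.9, 136.4]
ee_rot: [0.001, 0.706, 0.708, -0.0]
force: [0.5, -0.6, 0.7]
grip_width: 1.004
```

```bash
python3 - <<'E'
from h import *
s=eyes.capture("side"); f=cv2.cvtColor(s["frame"],cv2.COLOR_RGB2HSV)
# orange/red bottle centroid in side view vs model cylinder
m=((f[...,1]>120)&((f[...,0]<18)|(f[...,0]>172))&(f[...,2]>60)).astype(np.uint8)
m[:, :235]=0; m[:,280:]=0; m[:235]=0; m[285:]=0
ys,xs=np.nonzero(m); print(len(xs),xs.min(),xs.max(),ys.min(),ys.max())
for r in sorted(set(ys)): print(r,xs[ys==r].min(),xs[ys==r].max(),end=' | ')
def sil(x,y,z0,parts):
    a=np.linspace(0,6.28,60); P=np.array([[x+r*np.cos(t),y+r*np.sin(t),z0+z] for z,r in parts for t in a]); return proj(s,P)
q=sil(424,-390,5,[(0,18),(50,18)]); print("\nbody model",q.min(0),q.max(0)); q=sil(424,-390,5,[(60,10.5),(75,10.5)]);print("cap",q.min(0),q.max(0))
e=proj(s,[[424,-390,40],[434,-390,40],[424,-380,40]]);print(e[1]-e[0],e[2]-e[0])
plan([(424,-390,22,1.571)])
E
```

```text
170 249 260 250 271
250 253 257 | 251 253 258 | 252 252 258 | 253 252 258 | 254 252 258 | 255 252 258 | 256 250 259 | 257 250 260 | 258 249 260 | 259 249 260 | 260 249 260 | 261 249 260 | 262 250 260 | 263 250 260 | 264 251 260 | 265 252 260 | 266 257 260 | 267 257 259 | 268 257 259 | 269 250 259 | 270 252 257 | 271 255 255 | 
body model [249.26073732 250.82250242] [261.42584896 270.70660769]
cap [251.80413394 247.51319717] [259.01462408 256.40804141]
[ 3.05073281 -1.08758843] [-1.36442801 -2.46211825]
at [ 424.6 -390.2  136.8] psi 1.573 grip 0.998 t 23.8 F [ 0.2  0.4 -0.4]
0.004 -0.006 0.957 0.003 0.004 0.004   rows>=3 ->wp
```

Call:
drive_tool(series="0 -0.006 0.3 0.003 0.004 0.004 1;0 -0.006 0.6 0.003 0.004 0.004 1;0 -0.006 0.85 0.003 0.004 0.004 1;0 -0.006 0.957 0.003 0.004 0.004 1;0 -0.006 0.957 0.003 0.004 0.004 1;0 -0.006 0.957 0.003 0.004 0.004 1;0 -0.006 0.957 0.003 0.004 0.004 0;0 -0.006 0.957 0.003 0.004 0.004 0;0 -0.006 0.957 0.003 0.004 0.004 0;0 -0.006 0.957 0.003 0.004 0.004 0;0 -0.006 0.957 0.003 0.004 0.004 0;0 -0.006 0.957 0.003 0.004 0.004 0;0 -0.006 0.957 0.003 0.004 0.004 0", newtons=30)

```text
time_s: 25.1
eef_pos: [424.1, -390.8, 22.7]
ee_rot: [0.0, 0.707, 0.707, -0.0]
force: [-1.9, 0.9, 6.1]
grip_width: 0.403
```

Call:
drive_tool(series="0 0 -0.1 0 0 0 0;0 0 -0.3 0 0 0 0;0 0 -0.6 0 0 0 0;0 0 -0.85 0 0 0 0;0 0 -0.99 0 0 0 0;0 0 -0.99 0 0 0 0;0 0 -0.99 0 0 0 0")

```text
time_s: 25.8
eef_pos: [423.9, -390.4, 141.1]
ee_rot: [0.0, 0.707, 0.707, -0.0]
force: [-0.8, 0.7, -2.0]
grip_width: 0.403
```

Call:
drive_tool(series="0 0 -0.3 0 0 0 0;0 0 -0.6 0 0 0 0;0 0 -0.85 0 0 0 0;0 0 -0.99 0 0 0 0;0 0 -0.99 0 0 0 0;0 0 -0.99 0 0 0 0")

```text
time_s: 26.4
eef_pos: [423.6, -390.0, 258.0]
ee_rot: [-0.001, 0.707, 0.707, 0.0]
force: [0.2, -0.1, -1.1]
grip_width: 0.406
```

```bash
python3 - <<'E'
from h import *
plan([(400,-180,255,1.571),(400,60,255,1.5),(422.3,158.7,180,1.463),(422.3,158.7,70,1.463)])
E
```

```text
at [ 423.6 -390.   258. ] psi 1.571 grip 0.406 t 26.4 F [ 0.2 -0.1 -1.1]
0.990 -0.111 0.016 -0.002 -0.002 -0.000   rows>=3 
0.760 -0.085 0.012 -0.001 -0.002 -0.000   rows>=2 ->wp
0.990 0.000 0.000 0.000 -0.000 0.070   rows>=3 
0.990 -0.035 0.000 0.000 -0.000 0.070   rows>=3 
0.019 -0.001 0.000 0.000 -0.000 0.001   rows>=1 ->wp
0.834 0.127 0.625 -0.000 0.000 0.074   rows>=3 ->wp
-0.000 0.000 0.917 -0.000 0.000 0.000   rows>=3 ->wp
```

Call:
drive_tool(series="0.2 -0.02 0 0 0 0 0;0.5 -0.055 0 0 0 0 0;0.8 -0.09 0 0 0 0 0;0.99 -0.111 0 0 0 0 0;0.99 -0.111 0 0 0 0 0")

```text
time_s: 26.9
eef_pos: [409.8, -268.6, 256.8]
ee_rot: [-0.003, 0.706, 0.708, 0.0]
force: [-1.0, -0.7, -0.2]
grip_width: 0.404
```

Call:
drive_tool(series="0.35 -0.04 0 0 0 0 0;0.65 -0.07 0 0 0 0 0;0.76 -0.085 0 0 0 0 0;0.76 -0.085 0 0 0 0 0")

```text
time_s: 27.3
eef_pos: [399.3, -176.8, 256.6]
ee_rot: [-0.003, 0.706, 0.708, 0.0]
force: [0.8, -1.0, -0.5]
grip_width: 0.405
```

Call:
drive_tool(series="0.3 0 0 0 0 0.02 0;0.6 0 0 0 0 0.04 0;0.9 0 0 0 0 0.07 0;0.99 0 0 0 0 0.07 0;0.99 0 0 0 0 0.07 0")

```text
time_s: 27.8
eef_pos: [399.3, -58.3, 256.9]
ee_rot: [-0.003, 0.718, 0.697, -0.0]
force: [-0.2, 0.1, -0.7]
grip_width: 0.403
```

Call:
drive_tool(series="0.3 -0.01 0 0 0 0.02 0;0.6 -0.02 0 0 0 0.04 0;0.9 -0.03 0 0 0 0.07 0;0.99 -0.035 0 0 0 0.07 0;0.99 -0.035 0 0 0 0.07 0")

```text
time_s: 28.3
eef_pos: [399.2, 60.1, 257.2]
ee_rot: [-0.003, 0.729, 0.684, -0.0]
force: [-0.4, -0.2, -1.3]
grip_width: 0.405
```

```bash
python3 - <<'E'
from h import *
plan([(422.3,158.7,180,1.463),(422.3,158.7,70,1.463)])
E
```

```text
at [399.2  60.1 257.2] psi 1.507 grip 0.405 t 28.3 F [-0.4 -0.2 -1.3]
0.829 0.143 0.646 -0.011 -0.008 0.089   rows>=3 ->wp
0.000 -0.000 0.917 0.000 0.000 0.000   rows>=3 ->wp
```

Call:
drive_tool(series="0.3 0.05 0 -0.011 -0.008 0.03 0;0.6 0.1 0 -0.011 -0.008 0.06 0;0.8 0.14 0.2 -0.011 -0.008 0.089 0;0.829 0.143 0.45 -0.011 -0.008 0.089 0;0.829 0.143 0.646 -0.011 -0.008 0.089 0;0.829 0.143 0.646 -0.011 -0.008 0.089 0;0.829 0.143 0.646 -0.011 -0.008 0.089 0")

```text
time_s: 29.0
eef_pos: [423.2, 157.4, 180.6]
ee_rot: [0.0, 0.745, 0.667, -0.0]
force: [0.6, -0.1, 0.3]
grip_width: 0.404
```

Call:
drive_tool(series="0 0 0.3 0 0 0 0;0 0 0.6 0 0 0 0;0 0 0.85 0 0 0 0;0 0 0.917 0 0 0 0;0 0 0.917 0 0 0 0;0 0 0.917 0 0 0 0;0 0 0.917 0 0 0 0")

```text
time_s: 29.7
eef_pos: [424.3, 157.3, 72.1]
ee_rot: [0.001, 0.745, 0.667, 0.001]
force: [0.3, 0.6, -0.2]
grip_width: 0.402
```

```bash
python3 - <<'E'
from h import *
plan([(422.3,158.7,43.2,1.463)])
E
```

```text
at [424.3 157.3  72.1] psi 1.461 grip 0.402 t 29.7 F [ 0.3  0.6 -0.2]
0.010 -0.019 0.241 0.006 -0.001 -0.004   rows>=1 ->wp
```

Call:
drive_tool(series="0.01 -0.019 0.1 0.006 0 -0.004 0;0.01 -0.019 0.18 0.006 0 -0.004 0;0.01 -0.019 0.22 0.006 0 -0.004 0;0.01 -0.019 0.235 0.006 0 -0.004 0;0.01 -0.019 0.243 0.006 0 -0.004 0;0.01 -0.019 0.243 0.006 0 -0.004 0;0.01 -0.019 0.243 0.006 0 -0.004 0;0.01 -0.019 0.243 0.006 0 -0.004 0")

```text
time_s: 30.5
eef_pos: [422.4, 158.8, 43.1]
ee_rot: [0.0, 0.744, 0.668, 0.0]
force: [0.2, 0.6, -1.3]
grip_width: 0.401
```

Call:
drive_tool(series="0 0 0 0 0 0 0.5;0 0 0 0 0 0 0.6;0 0 0 0 0 0 0.8;0 0 0 0 0 0 1;0 0 0 0 0 0 1;0 0 0 0 0 0 1;0 0 0 0 0 0 1;0 0 -0.1 0 0 0 1;0 0 -0.5 0 0 0 1;0 0 -0.95 0 0 0 1;0 0 -0.95 0 0 0 1;0 0 -0.95 0 0 0 1")

```text
time_s: 31.7
eef_pos: [422.7, 158.8, 158.0]
ee_rot: [0.001, 0.744, 0.668, 0.001]
force: [0.2, -0.0, -0.2]
grip_width: 0.998
```

```bash
python3 - <<'E'
from h import *
plan([(405,120,255,1.53),(395,-120,255,1.571),(433,-284,255,1.571)])
E
```

```text
at [422.7 158.8 158. ] psi 1.463 grip 0.998 t 31.7 F [ 0.2 -0.  -0.2]
-0.336 -0.110 -0.809 0.006 -0.002 -0.133   rows>=3 ->wp
-0.990 -0.001 -0.000 0.000 -0.000 -0.041   rows>=3 
-0.990 -0.021 -0.000 0.000 -0.000 -0.041   rows>=3 
-0.021 -0.001 -0.000 0.000 -0.000 -0.001   rows>=1 ->wp
-0.990 0.229 0.000 0.000 0.000 0.000   rows>=3 
-0.377 0.087 0.000 0.000 0.000 -0.000   rows>=1 ->wp
```

Call:
drive_tool(series="0 0 -0.4 0.006 0 -0.133 1;-0.336 -0.11 -0.809 0.006 0 -0.133 1;-0.336 -0.11 -0.809 0.006 0 -0.133 1;-0.336 -0.11 -0.809 0.006 0 -0.133 1;-0.336 -0.11 -0.809 0.006 0 -0.133 1")

```text
time_s: 32.2
eef_pos: [404.5, 120.3, 253.1]
ee_rot: [-0.001, 0.722, 0.692, -0.001]
force: [-0.4, 1.0, -0.4]
grip_width: 0.999
```

Call:
drive_tool(series="-0.99 0 0 0 0 -0.041 1;-0.99 0 0 0 0 -0.041 1;-0.99 0 0 0 0 -0.041 1;-0.99 0 0 0 0 -0.041 1")

```text
time_s: 32.6
eef_pos: [399.4, 0.3, 251.0]
ee_rot: [-0.003, 0.716, 0.699, -0.002]
force: [-0.5, 0.2, -0.4]
grip_width: 0.997
```

Call:
drive_tool(series="-0.99 -0.021 0 0 0 -0.041 1;-0.99 -0.021 0 0 0 -0.041 1;-0.99 -0.021 0 0 0 -0.041 1;-0.99 -0.021 0 0 0 -0.041 1")

```text
time_s: 33.0
eef_pos: [394.0, -119.0, 249.2]
ee_rot: [-0.005, 0.709, 0.705, -0.002]
force: [-0.2, 0.5, 0.2]
grip_width: 1.002
```

```bash
python3 - <<'E'
from h import *
p=eyes.capture("top")
a=np.linspace(0,6.28,40,endpoint=False)
cyl=lambda x,y,r,z0,z1:np.array([[x+r*np.cos(t),y+r*np.sin(t),z] for z in(z0,z1) for t in a])
crop(p,(100,140,220,280),4,"t10.png",[boxpts(422.3,158.7,-.108,45,65,0,25),cyl(422.3,158.7,10.5,75,100)])
# large bottle silhouette cue from the side view, top view rects
s=eyes.capture("side")
print([(np.round(d["rect"],1).tolist(),round(d["confidence"],2)) for d in nets.spot_in("large_bottle_center",s)][:2])
q=proj(s,np.r_[cyl(433,-284,22,5,65),cyl(433,-284,13,80,95)]);print("model",q.min(0),q.max(0))
plan([(433,-284,255,1.571)])
E
```

```text
[]
model [237.04864726 218.18875044] [251.13109877 245.5395161 ]
at [ 394.1 -116.8  250.1] psi 1.569 grip 0.997 t 33.1 F [-0.3  0.1 -0. ]
-0.990 0.232 -0.034 -0.011 -0.005 -0.003   rows>=3 
-0.403 0.094 -0.013 -0.005 -0.002 -0.001   rows>=1 ->wp
```

View pics/t10.png

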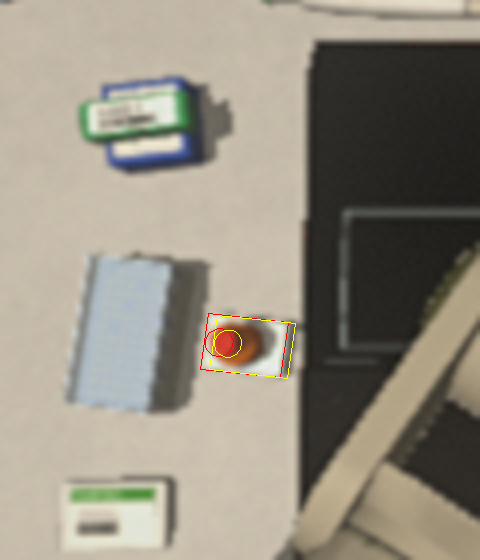

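The top view shows the small bottle standing on the block, its red cap near (227,343). I'll fit the bottle and block positions numerically to check centring.

```bash
cat >> h.py <<'E'
_a=np.linspace(0,2*np.pi,40,endpoint=False)
cyl=lambda x,y,r,z0,z1:np.array([[x+r*np.cos(t),y+r*np.sin(t),z] for z in(z0,z1) for t in _a])
def mask(p,parts,k=8,roi=None):
    l,t,R,b=roi; m=np.zeros(((b-t)*k,(R-l)*k),np.uint8)
    for P in parts:
        h=cv2.convexHull(np.round((proj(p,P)+.5-[l,t])*k).astype(np.int32)); cv2.fillConvexPoly(m,h,1)
    return cv2.resize(m.astype(np.float32),(R-l,b-t),interpolation=cv2.INTER_AREA)
E
python3 - <<'E'
from h import *
from scipy.optimize import minimize
p=eyes.capture("top"); roi=(135,205,185,245); l,t,R,b=roi
f=cv2.cvtColor(p["frame"],cv2.COLOR_RGB2HSV)[t:b,l:R].astype(int); H,S,V=f[...,0],f[...,1],f[...,2]
red=((S>150)&((H<6)|(H>172))&(V>110)).astype(np.float32)
bot=((S>110)&((H<20)|(H>172))&(V>50)).astype(np.float32)
wht=(((S<28)&(V>215))|(bot>0)).astype(np.float32)
def go(obs,mk,g):
    r=minimize(lambda d:((mask(p,mk(d),8,roi)-obs)**2).sum(),g,method="Nelder-Mead",options=dict(initial_simplex=[g]+[np.array(g)+v for v in np.diag([8.]*len(g) if len(g)==2 else [8.,8.,.1])]))
    return r.x.round(2),round(r.fun,1),obs.sum()
print("cap",go(red,lambda d:[cyl(*d,10.5,85,100)],[422,158]))
print("bottle",go(bot,lambda d:[cyl(*d,18,25,75),cyl(*d,10.5,75,100)],[422,158]))
print("block top",go(wht,lambda d:[boxpts(d[0],d[1],d[2],45,65,24,1)],[422,158,-.1]))
E
```

```text
cap (array([424.46, 155.02]), np.float64(16.1), np.float32(27.0))
bottle (array([423.25, 155.62]), np.float64(42.6), np.float32(101.0))
block top (array([ 4.2170e+02,  1.5926e+02, -1.0000e-01]), np.float64(119.9), np.float32(153.0))
```

The bottle is about 3 mm off the block's middle and upright, which is good enough. Now the large bottle.

Call:
drive_tool(series="-0.99 0.232 -0.034 -0.011 -0.005 0 1;-0.99 0.232 -0.034 -0.011 -0.005 0 1;-0.99 0.232 -0.034 -0.011 -0.005 0 1;-0.99 0.232 -0.034 -0.011 -0.005 0 1")

```text
time_s: 33.6
eef_pos: [422.5, -236.4, 253.2]
ee_rot: [-0.001, 0.708, 0.706, -0.001]
force: [0.5, 1.3, -0.3]
grip_width: 1.0
```

Call:
drive_tool(series="-0.41 0.094 -0.013 -0.005 0 0 1;-0.41 0.094 -0.013 -0.005 0 0 1;-0.41 0.094 -0.013 -0.005 0 0 1;-0.41 0.094 -0.013 -0.005 0 0 1;-0.41 0.094 -0.013 -0.005 0 0 1")

```text
time_s: 34.1
eef_pos: [433.8, -284.2, 255.0]
ee_rot: [-0.0, 0.707, 0.707, 0.0]
force: [-0.7, -0.3, -0.6]
grip_width: 1.002
```

```bash
python3 - <<'E'
from h import *
s=eyes.capture("side"); crop(s,(190,190,290,290),6,"s11.png",[cyl(433,-285,22,5,65),cyl(433,-285,13,85,95)])
plan([(433,-285,140,1.571),(433,-285,32,1.571)])
E
```

```text
at [ 433.7 -284.5  255. ] psi 1.57 grip 0.999 t 34.1 F [ 0.1 -0.8  1. ]
-0.005 -0.006 0.958 0.001 -0.001 -0.003   rows>=3 ->wp
-0.000 0.000 0.900 -0.000 -0.000 -0.000   rows>=3 ->wp
```

View pics/s11.png

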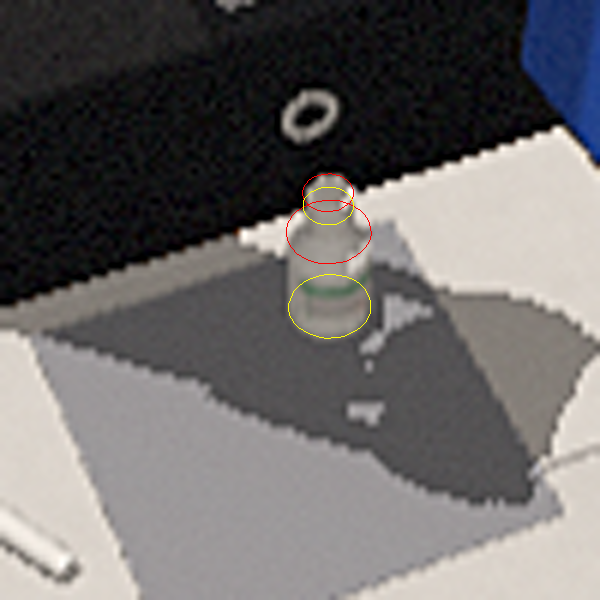

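The side overlay matches the large bottle to about 1 px. Now I grasp it.

Call:
drive_tool(series="-0.012 -0.006 0.4 0 0 0 1;-0.012 -0.006 0.8 0 0 0 1;-0.012 -0.006 0.958 0 0 0 1;-0.012 -0.006 0.958 0 0 0 1;-0.012 -0.006 0.958 0 0 0 1;-0.012 -0.006 0.958 0 0 0 1")

```text
time_s: 34.75
eef_pos: [433.8, -286.3, 141.9]
ee_rot: [0.001, 0.707, 0.707, 0.0]
force: [-0.8, 0.2, 0.2]
grip_width: 1.003
```

Call:
drive_tool(series="0 0 0.3 0 0 0 1;0 0 0.6 0 0 0 1;0 0 0.85 0 0 0 1;0 0 0.9 0 0 0 1;0 0 0.9 0 0 0 1;0 0 0.9 0 0 0 1;0 0 0.9 0 0 0 0;0 0 0.9 0 0 0 0;0 0 0.9 0 0 0 0;0 0 0.9 0 0 0 0;0 0 0.9 0 0 0 0;0 0 0.9 0 0 0 0", newtons=35)

```text
time_s: 35.95
eef_pos: [434.2, -286.7, 34.7]
ee_rot: [0.002, 0.707, 0.707, 0.0]
force: [-2.0, 1.6, 7.2]
grip_width: 0.498
```

Call:
drive_tool(series="0 0 -0.1 0 0 0 0;0 0 -0.3 0 0 0 0;0 0 -0.6 0 0 0 0;0 0 -0.85 0 0 0 0;0 0 -0.99 0 0 0 0;0 0 -0.99 0 0 0 0;0 0 -0.99 0 0 0 0")

```text
time_s: 36.65
eef_pos: [433.6, -286.2, 153.3]
ee_rot: [0.002, 0.707, 0.707, 0.0]
force: [-0.3, -0.3, -2.0]
grip_width: 0.498
```

Call:
drive_tool(series="0 0 -0.3 0 0 0 0;0 0 -0.6 0 0 0 0;0 0 -0.85 0 0 0 0;0 0 -0.99 0 0 0 0;0 0 -0.99 0 0 0 0;0 0 -0.99 0 0 0 0")

```text
time_s: 37.25
eef_pos: [432.9, -285.6, 270.3]
ee_rot: [0.0, 0.707, 0.707, 0.0]
force: [-0.4, 0.4, -1.3]
grip_width: 0.495
```

```bash
python3 - <<'E'
from h import *
plan([(410,-100,275,1.571),(420,60,275,1.5),(511.3,149,200,1.463),(511.3,149,120,1.463)])
E
```

```text
at [ 432.9 -285.6  270.3] psi 1.57 grip 0.495 t 37.2 F [-0.4  0.4 -1.3]
0.990 -0.123 -0.025 0.001 0.000 -0.001   rows>=3 
0.556 -0.069 -0.014 0.001 0.000 -0.001   rows>=2 ->wp
0.990 0.062 -0.000 0.000 0.000 0.105   rows>=3 
0.344 0.003 -0.000 0.000 0.000 0.037   rows>=1 ->wp
0.794 0.706 0.625 -0.000 0.000 0.074   rows>=3 ->wp
-0.000 0.000 0.667 0.000 -0.000 0.000   rows>=2 ->wp
```

Call:
drive_tool(series="0.2 -0.025 -0.02 0 0 0 0;0.5 -0.06 -0.025 0 0 0 0;0.8 -0.1 -0.025 0 0 0 0;0.99 -0.123 -0.025 0 0 0 0;0.99 -0.123 -0.025 0 0 0 0")

```text
time_s: 37.75
eef_pos: [417.6, -164.4, 271.7]
ee_rot: [-0.001, 0.706, 0.708, 0.0]
force: [-0.5, -0.7, -1.4]
grip_width: 0.497
```

Call:
drive_tool(series="0.3 -0.035 0 0 0 0 0;0.556 -0.069 -0.014 0 0 0 0;0.556 -0.069 -0.014 0 0 0 0;0.556 -0.069 -0.014 0 0 0 0")

```text
time_s: 38.15
eef_pos: [409.2, -98.0, 272.7]
ee_rot: [-0.002, 0.706, 0.708, -0.0]
force: [0.7, -0.2, -0.7]
grip_width: 0.497
```

Call:
drive_tool(series="0.3 0.02 0 0 0 0.03 0;0.6 0.04 0 0 0 0.06 0;0.9 0.06 0 0 0 0.105 0;0.99 0.062 0 0 0 0.105 0;0.99 0.062 0 0 0 0.105 0")

```text
time_s: 38.65
eef_pos: [416.6, 20.8, 272.3]
ee_rot: [-0.002, 0.724, 0.69, -0.001]
force: [0.4, -0.8, -0.8]
grip_width: 0.496
```

Call:
drive_tool(series="0.2 0 0 0 0 0.037 0;0.344 0.003 0 0 0 0.037 0;0.344 0.003 0 0 0 0.037 0;0.344 0.003 0 0 0 0.037 0")

```text
time_s: 39.05
eef_pos: [419.3, 60.7, 272.1]
ee_rot: [-0.002, 0.731, 0.683, -0.001]
force: [-1.0, 0.3, -0.4]
grip_width: 0.495
```

```bash
python3 - <<'E'
from h import *
plan([(511.3,149,215,1.463),(511.3,149,110,1.463)])
E
```

```text
at [419.3  60.7 272.1] psi 1.503 grip 0.495 t 39.0 F [-1.   0.3 -0.4]
0.786 0.717 0.474 -0.009 -0.003 0.080   rows>=3 ->wp
0.000 -0.000 0.875 0.000 0.000 0.000   rows>=3 ->wp
```

Call:
drive_tool(series="0.25 0.22 0 -0.009 0 0.03 0;0.5 0.45 0.1 -0.009 0 0.05 0;0.7 0.65 0.3 -0.009 0 0.08 0;0.786 0.717 0.474 -0.009 0 0.08 0;0.786 0.717 0.474 -0.009 0 0.08 0;0.786 0.717 0.474 -0.009 0 0.08 0;0.786 0.717 0.474 -0.009 0 0.08 0")

```text
time_s: 39.75
eef_pos: [511.6, 147.8, 216.4]
ee_rot: [0.0, 0.745, 0.667, 0.001]
force: [0.2, 0.1, -0.7]
grip_width: 0.493
```

Call:
drive_tool(series="0 0 0.3 0 0 0 0;0 0 0.6 0 0 0 0;0 0 0.85 0 0 0 0;0 0 0.875 0 0 0 0;0 0 0.875 0 0 0 0;0 0 0.875 0 0 0 0")

```text
time_s: 40.35
eef_pos: [512.9, 147.8, 113.6]
ee_rot: [0.001, 0.745, 0.667, 0.003]
force: [-0.6, -0.4, -0.4]
grip_width: 0.495
```

```bash
python3 - <<'E'
from h import *
plan([(511.3,149,30,1.463)])
E
```

```text
at [512.9 147.8 113.6] psi 1.461 grip 0.495 t 40.4 F [-0.6 -0.4 -0.4]
0.007 -0.019 0.697 0.011 -0.004 -0.003   rows>=2 ->wp
```

Call:
drive_tool(series="0.007 -0.019 0.25 0.011 -0.004 -0.003 0;0.007 -0.019 0.45 0.011 -0.004 -0.003 0;0.007 -0.019 0.6 0.011 -0.004 -0.003 0;0.007 -0.019 0.66 0.011 -0.004 -0.003 0;0.007 -0.019 0.69 0.011 -0.004 -0.003 0;0.007 -0.019 0.697 0.011 -0.004 -0.003 0;0.007 -0.019 0.697 0.011 -0.004 -0.003 0;0.007 -0.019 0.697 0.011 -0.004 -0.003 0;0.007 -0.019 0.697 0.011 -0.004 -0.003 0")

```text
time_s: 41.25
eef_pos: [511.5, 149.0, 30.5]
ee_rot: [0.0, 0.744, 0.668, 0.001]
force: [0.8, -0.1, -1.3]
grip_width: 0.497
```

```bash
python3 - <<'E'
from h import *
plan([(511.3,149,29.7,1.463)])
E
```

```text
at [511.5 149.   30.5] psi 1.463 grip 0.497 t 41.2 F [ 0.8 -0.1 -1.3]
-0.000 -0.002 0.007 0.002 -0.001 -0.000   rows>=1 ->wp
```

Call:
drive_tool(series="0 0 0.01 0 0 0 0;0 0 0.01 0 0 0 0;0 0 0.01 0 0 0 0.55;0 0 0.01 0 0 0 0.7;0 0 0.01 0 0 0 0.85;0 0 0.01 0 0 0 0.85;0 0 0.01 0 0 0 0.85;0 0 0 0 0 0 0.85;0 0 -0.3 0 0 0 0.85;0 0 -0.6 0 0 0 0.85;0 0 -0.99 0 0 0 0.85;0 0 -0.99 0 0 0 0.85;0 0 -0.99 0 0 0 0.85")

```text
time_s: 42.55
eef_pos: [511.6, 149.0, 149.9]
ee_rot: [0.001, 0.744, 0.668, 0.001]
force: [-0.2, 0.1, -1.2]
grip_width: 0.846
```

Call:
drive_tool(series="0 0 -0.4 0 0 0 0.85;-0.2 -0.2 -0.8 0 0 0 0.85;-0.5 -0.6 -0.9 0 0 0 0.85;-0.8 -0.9 -0.9 0 0 0 0.85;-0.8 -0.9 -0.9 0 0 0 0.85")

```text
time_s: 43.05
eef_pos: [390.8, 64.1, 256.7]
ee_rot: [0.0, 0.744, 0.668, 0.0]
force: [1.3, 0.9, 0.2]
grip_width: 0.849
```

Call:
drive_tool(series="-0.99 0 0 0 0 0 1;-0.99 0 0 0 0 0 1;-0.99 0 0 0 0 0 1;-0.99 0 0 0 0 0 1")

```text
time_s: 43.45
eef_pos: [377.2, -55.9, 255.3]
ee_rot: [-0.001, 0.746, 0.666, -0.0]
force: [-0.0, 0.6, 0.3]
grip_width: 1.0
```

Call:
drive_tool(series="-0.99 0 0 0 0 0 1;-0.99 0 0 0 0 0 1;-0.99 0 0 0 0 0 1;-0.99 0 0 0 0 0 1;-0.99 0 0 0 0 0 1")

```text
time_s: 43.95
eef_pos: [363.9, -173.0, 254.4]
ee_rot: [-0.002, 0.746, 0.666, -0.0]
force: [-0.7, 0.7, 0.3]
grip_width: 1.006
```

```bash
python3 - <<'E'
from h import *
p=eyes.capture("top")
crop(p,(100,100,220,240),4,"t12.png",[boxpts(422.3,158.7,-.108,45,65,0,25),cyl(511.3,149,22,0,60),cyl(511.3,149,13,80,90)])
s=eyes.capture("side"); crop(s,(140,80,260,180),4,"s12.png")
a=cv2.imread("pics/t12.png");b=cv2.imread("pics/s12.png");b=cv2.resize(b,(320,267));a=cv2.resize(a,(480,560))
im=np.zeros((560,800,3),np.uint8);im[:,:480]=a;im[:267,480:]=b;cv2.imwrite("pics/f12.png",im)
plan([])
E
```

```text
at [ 364.1 -172.6  254.8] psi 1.46 grip 0.998 t 44.0 F [-0.2  0.2  0.6]
```

View pics/f12.png

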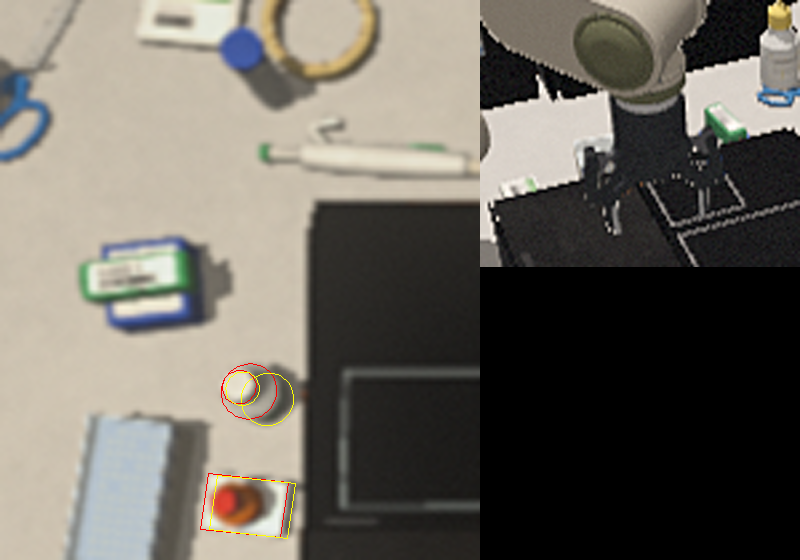

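The final view shows the large bottle upright on its outline at (240,388), the small bottle on the block, the mailer on the cryo box and the screw tube untouched. I'll hand it in.

```bash
python3 -c "
from h import *
print(ctrl.finish_job())"
```

```text
the job is handed in; nothing more can be done
None
```

The station is set out as asked, and I handed the job in at about 44 s of the 125 s allowed. I worked in the order given: slide mailer onto the cryo box, cold block beside the tip box, small bottle onto the block, then the large bottle beside it.

| Part | Where it ended up | Last check (top camera) |
|---|---|---|
| Slide mailer | Flat on the cryo box | Within about 2 mm of the middle |
| Cold block | Right of the tip box, aimed at a 20 mm gap | Within about 1–2 mm of target, short end square to the tip box |
| Small bottle | Upright on the block | About 3–4 mm off the middle, along the block's long side |
| Large bottle | Upright on the bench, on the cryo-box side of the block, aimed at 45 mm clear | On its target outline by eye, not measured |

- **Tip-box gap:** I never measured it directly, because the tip box's lower edge was hidden in shadow. It follows from the fitted positions of the tip box and block.
- **Small bottle:** I left its offset as it was rather than grasp it again.
- **Detector misses:** the detector network returned nothing for the large bottle in one side picture, so I checked it against a projected outline instead.
- **Bystanders:** neither the screw-cap tube nor the flat case was approached. The tube looked unmoved in the last picture. The case looked unmoved in the last picture that showed it, taken before the large bottle was placed.
- **Force:** no reading passed about 7 N, and the arm ended clear of everything.

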